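# Fit a boring bit in the collet holder and tighten the nut

### The arm

A 6-joint arm with a two-finger parallel gripper is mounted at the origin on a cart in front of the work surface, level with it; the furniture and walls round the work are solid. World frame = base frame: x ahead of the robot, y to its left, z up, the work surface at z = 0. Lengths are in m, angles in rad, forces in N, time in s.
With the tool pointing down it reaches from about 0.2 to 0.875 m from the base axis. Payload 3.4 kg.
Tool frame: the origin (TCP) lies on the centre line of the jaws, within the pads' length; the fingertips stand 11 mm ahead of it and the grasp point (between the pads) lies 8 mm behind it; z points along the fingers, y is the line along which they close (so a half turn about z gives the same grasp; the last joint's range is limited). The gripper opens to 94 mm and grips with 3 to 60 N. Pads are 16 mm wide; open, the fingers measure 119 mm over their backs; the gripper's body (75 mm by 177 mm) begins 78 mm behind the grasp point.
Start: joints at [-1.351, 0.276, 1.505, -0, 1.361, -0.121], TCP at [0.192, -0.542, 0.216] pointing down, gripper open.
Joint ranges: [-2.89, 2.89], [-0.75, 2.08], [0.22, 2.7], [-1.18, 4.32], [0.11, 2.71], [-2.7, 2.7]. Speed limits (rad/s): [2.57, 2.57, 3.14, 3.14, 3.14, 3.14].

### API

Orientations are given as a rotation vector (axis times angle).
In Python, from workcell import ctrl gives the robot as it stands.
- The arm moves only by the tool servo_tool, never from a script. Its arguments are lists of equal length, an entry for each row: "travel": the shift along the world's x, y, z as a fraction of full scale, a list of three; "rotation": the turn, a rotation vector about the world's x, y, z as a fraction of full scale, a list of three. In form: {"travel": [[tx, ty, tz], ...], "rotation": [[wx, wy, wz], ...]}. A call has 1 to 8 rows; each row is the pose to reach, as a shift and turn from the pose commanded when the call began; what a row does not reach only later rows make up. Full scale, the value 1, is 0.6 m for a shift and 45 degrees for a turn. A row lasts 1/12 s, in which the tool goes at most 41.7 mm and 7.16 degrees, less where a joint would pass 70% of its speed; a pose out of reach is approached as far as the arm can. A call with a number of a shift or a turn outside -1 to 1 is refused whole. A call with a gripper value outside its range is refused whole. "fingers" is the finger opening in mm, from 0 to 94, set as the call begins (left out, the last holds). The fingers move at their own pace and stop on an object; the grip force is fixed at half the most. Time passes only in rows, so rows that repeat a pose let the fingers close. It gives the time, the measured TCP pose, the force, the opening and the grip force at its end, in the units of the state.
- ctrl.get_obs(): the state, without advancing time (a new reading comes with each control period).
- ctrl.grab_frame(name): name is "scene" or "top" or "wrist"; returns a dict with "image" (384x512x3 uint8, red, green, blue), "range_z" (384x512 float32, m along the optical axis (not along the pixel's ray), 0 where there is no reading), "fov_y" (degrees; the focal length in pixels is half the picture's height over the tangent of half this angle, whatever the lens; pixels are square), "cx", "cy" (the principal point, pixels), "k1" (the pictures are not rectified: a ray, as slopes to the right and down, at radius r is drawn at 1 + k1 r^2 times it, then the intrinsics apply), "cam_to_world" (4x4, takes a point from camera to world coordinates); the wrist camera has in their place "mount" (4x4, takes a point from camera to tool coordinates, whose origin is the TCP and whose axes are the flange's). Camera axes: x right, y down, z forward; pixel columns grow to the right and rows downward; lengths in m; the calibration is good to about 2 mm. A picture is of the moment at which its call begins: read the wrist's pose just before it.
- ctrl.finish_job(): hands the job in; it is judged then, once.
The state is a dict: "clock": time; "joint_positions": joint angles; "qd": joint speeds; "tau": joint torques, N m; "tcp_pos": TCP position; "tcp_rot": TCP orientation; "force": force on the tool from outside, world axes, zero at the start; "moment": the same for the moment, N m; "width": opening from 0.0 (shut) to 1.0 (fully open); "grasp_force": force on a finger pad.
Only numpy, scipy, OpenCV 4.12 (cv2) and the standard library are available. Lean on these libraries where they do the work, as an engineer would, in place of code of your own. Each camera call takes 0.05 s, during which the arm holds its last target. There are 200 camera calls.

### The job

Set the blue-headed boring bit from the wooden tool block into the collet of the tool holder: push its shank down through the rubber ring until you feel it stand fully home on the length stop inside, without ramming it. Then turn the collet nut clockwise until the collet grips the shank finger-tight, without forcing it further. Leave the other two bits standing in the block and the collet spanner where it lies.

Things in the scene. Friction and masses are not known exactly. Their poses are not given: they have to be found in the camera images.
- boring_bit: hinge-boring bit, standing shank down in the tool block; origin at the centre of the shank's foot, z up along the bit. Shank 12 mm diameter, 44 mm long, foot chamfered 2 mm; then a neck 17 mm diameter up to 52 mm; then the round blue head with a steel rim, 30 mm diameter, from 52 to 67 mm (grip it there); a small centre point ends at 71 mm. About 110 g
- round_over_bit: bystander: cutter with a flared red head 35 mm wide and a small steel bearing on top, 76 mm long, same 12 mm shank; origin at its foot; must stay standing in the block
- spiral_bit: bystander: plain dark spiral cutter, 12 mm diameter, 77 mm long; origin at its foot; must stay standing in the block
- tool_block: fixed wooden block 60 x 186 x 44 mm, origin under its centre, y along its length. Three holes 13.5 mm wide and 34 mm deep at y = -62, 0, +62 mm; any bit may stand in any of them
- stand: fixed grey setting stand on a 112 mm square base plate, which holds a steel tool holder upright and keeps it from turning; origin under its centre, z up
- collet_mouth (a point): on the vertical axis of the holder, level with the top face of the collet nut, 114 mm over the bench. The opening is 17 mm wide; a rubber ring starts 3 mm down and drags on the shank with about 5 N all the way, holding the bit where it is left; the collet's jaws start 9 mm down and stand 1.2 to 4 mm clear of the shank while the nut is slack; below them a 15 mm bore guides the foot
- nut_grip (a point): on the axis of the collet nut, 12 mm below its top: a dark round slotted steel ring, 42 mm diameter, 24 mm high, nothing wider than 37 mm under it down to the 49 mm flange (74 mm over the bench). Tightens clockwise seen from above, without sinking; stays put, save a little springing back. Takes about 0.2 N m while slack (at rest, this friction offsets the moment either way)
- collet: steel collet in the nut; its eight jaws (9 to 28 mm below the mouth) close as the nut turns; origin under the stand's centre at the bench top. The jaws meet the shank after 0.55 to 1.85 rad of nut turning, unknown beforehand; from there the nut's moment rises by about 1 N m per rad. Finger-tight is 0.15 to 0.3 N m more than it takes while slack; 0.4 N m more is too much
- length_stop: brass stop screw inside the holder, out of sight on its axis; origin at the centre of its top end, on which the shank's foot must stand. It lies 32 to 38 mm below the collet mouth (preset, varies) and does not yield: a push of 10 to 25 N seats the bit, over 40 N is ramming; pressed on it, the bit's head ends with its underside 14 to 20 mm over the nut's top
- collet_spanner: bystander: flat steel hook spanner, 190 x 45 x 7 mm, lying on the bench; origin under its middle, x along it
Not all that is in view belongs to the job. Leave any green or yellow look-alike of the boring_bit alone.

How it is judged:
By the outcome, as a careful person would: the job done as asked, in the order asked, and still so for the second after the job is handed in, with the robot touching nothing.
It also fails if it takes over 72 s, if anything falls off the work surface, if the arm or the gripper's body presses on something with over 40 N, if the wrist force passes 120 N, or if a joint passes its speed limit or range.

## Working session

There is one attempt and no reset: what is moved stays moved. The work goes in short steps, Python scripts to look and compute and a tool call to move; the robot and the scene stay as the last step left them, time stands still between calls to the robot, and variables do not carry over. Pictures are saved under pics/ and viewed, at most 10 in all, crops included, and the job is handed in when it is done.

Besides the shell and the picture viewer there is one more tool, called after "Call:" as name(argument=value, ...) on one line, values as JSON. servo_tool: Moves the arm, as the interface text tells. Shift numbers are shares of 0.6 m and turn numbers shares of 45 degrees, none past 1 either way. Its arguments: {"type":"object","properties":{"travel":{"type":"array"},"rotation":{"type":"array"},"fingers":{"type":"number"}},"required":["travel","rotation"]}

```bash
mkdir -p pics; cat > h.py <<'E'
import numpy as np, cv2
from workcell import ctrl
from scipy.spatial.transform import Rotation as R
def grab(n):
    o=ctrl.get_obs(); f=ctrl.grab_frame(n); f['f']=192/np.tan(np.radians(f['fov_y'])/2)
    if 'cam_to_world' in f: T=np.array(f['cam_to_world'])
    else:
        P=np.eye(4); P[:3,:3]=R.from_rotvec(o['tcp_rot']).as_matrix(); P[:3,3]=o['tcp_pos']; T=P@np.array(f['mount'])
    f['T']=T; return f
def slopes(f,uv):
    uv=np.atleast_2d(np.asarray(uv,float)); d=(uv-[f['cx'],f['cy']])/f['f']; s=d.copy()
    for _ in range(20): s=d/(1+f['k1']*(s**2).sum(1,keepdims=True))
    return np.c_[s,np.ones(len(s))]
def onplane(f,uv,z):
    d=slopes(f,uv)@f['T'][:3,:3].T; o=f['T'][:3,3]; return o+d*((z-o[2])/d[:,2:])
def bydepth(f):
    v,u=np.mgrid[:384,:512]; s=slopes(f,np.c_[u.ravel(),v.ravel()])*f['range_z'].reshape(-1,1)
    return (s@f['T'][:3,:3].T+f['T'][:3,3]).reshape(384,512,3)
def proj(f,p):
    c=(np.atleast_2d(p)-f['T'][:3,3])@f['T'][:3,:3]; s=c[:,:2]/c[:,2:]
    return s*(1+f['k1']*(s**2).sum(1,keepdims=True))*f['f']+[f['cx'],f['cy']]
def tri(fs,uvs):
    A=np.zeros((3,3));b=np.zeros(3)
    for f,uv in zip(fs,uvs):
        d=(slopes(f,uv)@f['T'][:3,:3].T)[0]; d/=np.linalg.norm(d); M=np.eye(3)-np.outer(d,d); A+=M;b+=M@f['T'][:3,3]
    return np.linalg.solve(A,b)
def save(n,im): cv2.imwrite('pics/'+n,cv2.cvtColor(im,cv2.COLOR_RGB2BGR))
E
python3 - <<'E'
from h import *
a=grab('scene');b=grab('top');c=grab('wrist')
save('s.png',cv2.resize(np.vstack([a['image'],b['image']]),(450,600*1)) if 0 else a['image']); save('t.png',b['image'])
import pickle; pickle.dump((a,b,c),open('f.pkl','wb'))
print(ctrl.get_obs()); print(a['T'],b['T'],c['mount'],a['f'],b['f'],c['f'],a['k1'])
E
```

```text
{'clock': 0.15, 'joint_positions': array([-1.35100259e+00,  2.76433577e-01,  1.50579857e+00, -6.62633546e-06,
        1.36073141e+00, -1.21038531e-01]), 'qd': array([-0.00059491, -0.00195086, -0.00424443, -0.00067471, -0.00050972,
       -0.00078438]), 'tau': array([ 2.23100200e-03, -4.04925585e+01, -2.37431270e+01,  7.02889427e-02,
        3.14758206e-02, -9.63621119e-05]), 'tcp_pos': array([ 0.19208881, -0.54153549,  0.21583011]), 'tcp_rot': array([-3.09473497e+00, -5.32560450e-01,  1.16401888e-04]), 'force': array([ 0.205276  , -0.57867775,  0.7129983 ]), 'moment': array([0.06835254, 0.01423292, 0.03243146]), 'grasp_force': 0.0, 'width': 1.000070473183493}
[[-0.76324518 -0.42071479  0.49036299  0.03817605]
 [-0.64610549  0.49449636 -0.58139577  0.62637444]
 [ 0.00211908 -0.76057374 -0.6492481   0.70418697]
 [ 0.          0.          0.          1.        ]] [[ 0.13106768 -0.96999619  0.20476488  0.29960014]
 [-0.99135883 -0.12936021  0.02176249  0.11160376]
 [ 0.0053789  -0.20584784 -0.97856923  1.04563287]
 [ 0.          0.          0.          1.        ]] [[ 8.02899205e-04 -9.61541284e-01 -2.74659270e-01  8.02457832e-02]
 [ 9.99999678e-01  7.71803806e-04  2.21284080e-04  1.04246600e-03]
 [-7.90707778e-07 -2.74659360e-01  9.61541594e-01 -1.68777015e-01]
 [ 0.00000000e+00  0.00000000e+00  0.00000000e+00  1.00000000e+00]] 385.7996056252189 474.2133380456071 318.33499370339223 -0.1329459670186172
```

View pics/s.png

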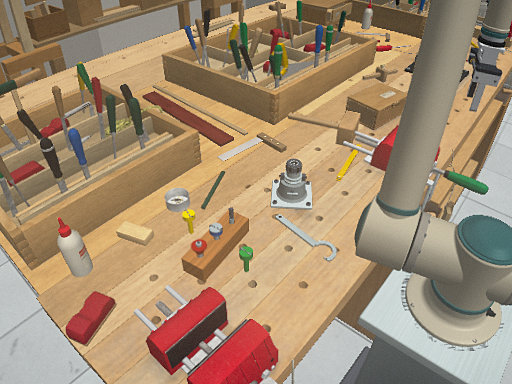

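View pics/t.png

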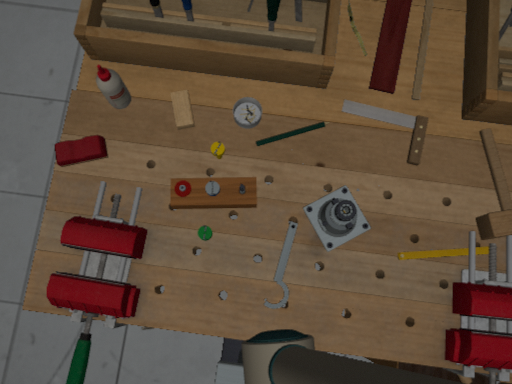

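Scene view: blue-headed bit is in the middle hole at (216,230); in the top view it is at (212,188), where it looks pale. Possible mix-ups (scene px): the green look-alike (246,252), the yellow look-alike (189,215), the red round-over (198,245), the dark spiral (231,215) and blue screwdriver handles (74,140), (190,38). I choose (216,230). The holder is at (294,168) in scene and (342,212) in top.

```bash
python3 - <<'E'
from h import *; import pickle
a,b,c=pickle.load(open('f.pkl','rb'))
A=cv2.resize(a['image'][195:285,170:270],(500,450),interpolation=cv2.INTER_CUBIC);B=cv2.resize(b['image'][140:270,160:380],(761,450),interpolation=cv2.INTER_CUBIC)
save('c.png',A)
for n,f,r in(('s',a,(200,225,232,242)),('t',b,(200,178,226,200))):
    P=bydepth(f); h=cv2.cvtColor(f['image'],cv2.COLOR_RGB2HSV)
    x0,y0,x1,y1=r; m=np.zeros((384,512),bool); m[y0:y1,x0:x1]=True
    m&=(P[...,2]>.055)&(P[...,2]<.13); q=P[m]; print(n,m.sum(),q.min(0),q.max(0),np.median(q,0))
# heads/holder/block/green/yellow by depth from top
for n,f in(('s',a),('t',b)):
    P=bydepth(f)
    for nm,uv in dict(hold=(342,212) if n=='t' else (294,160),red=(182,188) if n=='t' else (199,243),spir=(242,188) if n=='t' else (231,209),green=(205,233) if n=='t' else (246,250),yel=(218,149) if n=='t' else(189,213),blue=(212,188)if n=='t' else(216,229)).items():
        print(n,nm,P[uv[1],uv[0]].round(4))
P=bydepth(b); m=(P[...,2]>.108)&(P[...,2]<.12); m[:,:310]=0;m[:, 370:]=0;m[:180]=0;m[250:]=0
q=P[m];print('nut',len(q),q.min(0),q.max(0),(q.min(0)+q.max(0))/2)
m=(P[...,2]>.038)&(P[...,2]<.05); m[:,:165]=0;m[:,262:]=0;m[:172]=0;m[215:]=0
q=P[m][:,:2].astype(np.float32);print('block',cv2.minAreaRect(q*1000))
print(c['f'],c['T'])
E
```

```text
s 151 [0.48732025 0.20242752 0.06208695] [0.5166666  0.26792284 0.08042469] [0.49788878 0.22318724 0.07583884]
t 175 [0.48739876 0.20356805 0.06323204] [0.51683456 0.23266865 0.08264948] [0.50104499 0.21779754 0.07725617]
s hold [ 0.4906 -0.066   0.115 ]
s red [0.4913 0.2778 0.0832]
s spir [0.5081 0.158  0.0885]
s green [0.4103 0.2165 0.0674]
s yel [0.5916 0.2177 0.0671]
s blue [0.4964 0.2207 0.0784]
t hold [ 0.479  -0.0503  0.1161]
t red [0.4912 0.2779 0.086 ]
t spir [0.508  0.1548 0.0842]
t green [0.4066 0.2182 0.0713]
t yel [0.5898 0.2183 0.0675]
t blue [0.5006 0.217  0.0804]
nut 311 [ 0.46541933 -0.0775375   0.10804059] [ 0.50639624 -0.03661564  0.11809132] [ 0.48590778 -0.05707657  0.11306595]
block ((502.7178649902344, 218.3707275390625), (61.26805114746094, 185.5154266357422), 8.646720886230469)
318.33499370339223 [[ 0.33496784 -0.90589818 -0.2591236   0.26812175]
 [-0.94222818 -0.32252202 -0.0904743  -0.51591546]
 [-0.00161256  0.27445954 -0.9615973   0.38447568]
 [ 0.          0.          0.          1.        ]]
```

View pics/c.png

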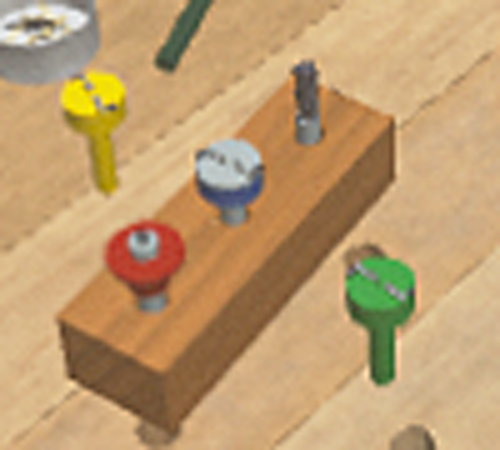

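The crop confirms it: the blue head with the steel rim stands in the middle hole at crop (232,175). Red is on the left, the spiral on the right, and the green and yellow look-alikes stand off the block. Moving there now.

Call:
servo_tool(travel=[[0.2, 0.5, 0], [0.2, 0.5, 0], [0.2, 0.5, 0], [0.2, 0.5, 0], [0.2, 0.5, 0], [0.2, 0.5, 0], [0.2, 0.5, 0], [0.2, 0.5, 0]], rotation=[[0, 0, 1], [0, 0, 1], [0, 0, 1], [0, 0, 1], [0, 0, 1], [0, 0, 1], [0, 0, 1], [0, 0, 1]], fingers=50)

```text
clock: 0.82
tcp_pos: [0.3122, -0.2387, 0.2164]
tcp_rot: [-2.654, -1.679, -0.001]
force: [0.1, -0.1, -0.8]
width: 0.536
grasp_force: 0.0
```

Call:
servo_tool(travel=[[0.2, 0.5, 0], [0.2, 0.5, 0], [0.2, 0.5, 0], [0.2, 0.5, 0], [0.2, 0.5, 0], [0.2, 0.5, 0], [0.2, 0.5, 0], [0.2, 0.5, 0]], rotation=[[0, 0, 0.74], [0, 0, 0.74], [0, 0, 0.74], [0, 0, 0.74], [0, 0, 0.74], [0, 0, 0.74], [0, 0, 0.74], [0, 0, 0.74]])

```text
clock: 1.48
tcp_pos: [0.4326, 0.0611, 0.2165]
tcp_rot: [-2.063, -2.37, -0.002]
force: [0.6, -0.6, 0.4]
width: 0.53
grasp_force: 0.0
```

Call:
servo_tool(travel=[[0.115, 0.266, -0.043], [0.115, 0.266, -0.043], [0.115, 0.266, -0.043], [0.115, 0.266, -0.043], [0.115, 0.266, -0.043], [0.115, 0.266, -0.043], [0.115, 0.266, -0.043]], rotation=[[0, 0, 0], [0, 0, 0], [0, 0, 0], [0, 0, 0], [0, 0, 0], [0, 0, 0], [0, 0, 0]])

```text
clock: 2.07
tcp_pos: [0.5005, 0.2173, 0.1901]
tcp_rot: [-2.063, -2.369, 0.004]
force: [-0.1, -0.7, 0.9]
width: 0.533
grasp_force: 0.0
```

```bash
cat > m.py <<'E'
from h import *
import sys
def ell(f,mask,z):
    n,l,s,c=cv2.connectedComponentsWithStats(mask.astype(np.uint8)); i=1+np.argmax(s[1:,4]); cn=cv2.findContours((l==i).astype(np.uint8),0,1)[0][0][:,0,:]
    p=onplane(f,cn,z)[:,:2].astype(np.float32); return s[i],cv2.minEnclosingCircle(p)
E
python3 - <<'E'
from m import *
o=ctrl.get_obs(); f=grab('wrist'); save('w1.png',f['image']); P=bydepth(f); x=R.from_rotvec(o['tcp_rot']).as_matrix()
print(o['tcp_pos'],x[:,1],x[:,2],o['force'],o['width'])
d=np.hypot(P[...,0]-.501,P[...,1]-.218)
m=(d<.028)&(P[...,2]>.068)&(P[...,2]<.08); q=P[m]; print(m.sum(),q.min(0),q.max(0),(q.min(0)+q.max(0))/2,np.median(q,0)); print(ell(f,m,.077), proj(f,[[.501,.218,.077],o['tcp_pos']]))
E
```

```text
[0.50048981 0.21725658 0.19005751] [ 0.99050454  0.13746525 -0.00201398] [-0.00182723 -0.0014847  -0.99999723] [-0.14611682 -0.72714745  0.87265933] 0.5329365281086731
854 [0.48811981 0.20210575 0.06821681] [0.51790368 0.23176153 0.07987537] [0.50301175 0.21693364 0.07404609] [0.50277735 0.21785813 0.07741327]
(array([248, 180,  33,  33, 854], dtype=int32), ((0.5027157664299011, 0.2173956334590912), 0.015981433913111687)) [[261.77342216 195.62767173]
 [260.89418691 249.39593425]]
```

View pics/w1.png

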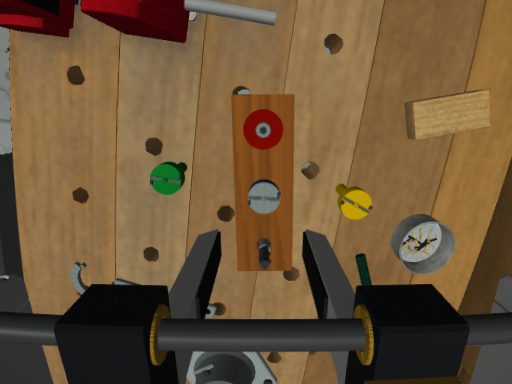

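The wrist picture shows the pale steel-rimmed head at (264,197), between red (263,130) and the spiral (264,250). The jaws close across the block. Descend and grip.

Call:
servo_tool(travel=[[0.0037, 0, -0.07], [0.0037, 0, -0.14], [0.0037, 0, -0.18], [0.0037, 0, -0.2], [0.0037, 0, -0.212], [0.0037, 0, -0.212]], rotation=[[0, 0, 0], [0, 0, 0], [0, 0, 0], [0, 0, 0], [0, 0, 0], [0, 0, 0]])

```text
clock: 2.62
tcp_pos: [0.5023, 0.2158, 0.0627]
tcp_rot: [-2.066, -2.365, 0.004]
force: [0.4, 0.2, 0.1]
width: 0.535
grasp_force: 0.0
```

Call:
servo_tool(travel=[[0, 0, 0], [0, 0, 0], [0, 0, 0], [0, 0, 0], [0, 0, 0], [0, 0, 0], [0, 0, 0], [0, 0, 0]], rotation=[[0, 0, 0], [0, 0, 0], [0, 0, 0], [0, 0, 0], [0, 0, 0], [0, 0, 0], [0, 0, 0], [0, 0, 0]], fingers=20)

```text
clock: 3.28
tcp_pos: [0.5038, 0.2178, 0.0648]
tcp_rot: [2.063, 2.368, 0.002]
force: [-1.5, -0.2, 6.7]
width: 0.304
grasp_force: 30.0
```

Call:
servo_tool(travel=[[0, 0, 0.02], [0, 0, 0.04], [0, 0, 0.07], [0, 0, 0.1], [0, 0, 0.15], [0, 0, 0.2], [0, 0, 0.25], [0, 0, 0.25]], rotation=[[0, 0, 0], [0, 0, 0], [0, 0, 0], [0, 0, 0], [0, 0, 0], [0, 0, 0], [0, 0, 0], [0, 0, 0]])

```text
clock: 3.95
tcp_pos: [0.507, 0.2189, 0.2198]
tcp_rot: [2.06, 2.363, 0.016]
force: [0.5, 0.3, 0.4]
width: 0.305
grasp_force: 30.0
```

```bash
python3 - <<'E'
from m import *
for i in range(3):
    o=ctrl.get_obs(); f=grab('wrist'); print(o['tcp_pos'],o['force'],o['moment'],o['width'],o['grasp_force'])
x=R.from_rotvec(o['tcp_rot']).as_matrix();print(x.round(4))
save('w2.png',f['image'])
s=grab('scene');P=bydepth(s); t=o['tcp_pos']
for n,g in(('s',s),('t',grab('top'))):
    P=bydepth(g); uv=proj(g,t+[0,0,-.035])[0]; print(n,uv)
    d=np.hypot(P[...,0]-t[0],P[...,1]-t[1]); 
    for z0,z1 in((-.055,-.045),(-.045,-.035),(-.035,-.025),(-.02,-.011)):
        m=(d<.03)&(P[...,2]-t[2]>z0)&(P[...,2]-t[2]<z1); q=P[m]
        if len(q): print(z0,len(q),q.mean(0)-t,q.min(0)-t,q.max(0)-t)
u,v=proj(s,t)[0].astype(int); save('s2.png',cv2.resize(s['image'][v-40:v+60,u-50:u+50],(500,500),interpolation=cv2.INTER_CUBIC))
# nut from wrist
P=bydepth(f); d=np.hypot(P[...,0]-.486,P[...,1]+.057); m=(d<.03)&(P[...,2]>.1)&(P[...,2]<.125); q=P[m]; print('nut',len(q)); 
E
```

```text
[0.50695255 0.21888407 0.21981093] [0.53463952 0.26213254 0.41195648] [ 0.03980361 -0.09612485 -0.01974938] 0.30509058640173337 29.999760389328003
[0.50553499 0.21842676 0.21689581] [ 0.04252751  0.02456008 -1.50138075] [-0.02629199 -0.12103109 -0.04360692] 0.30932443820221295 29.99971479177475
[0.50394695 0.21787918 0.2145517 ] [-0.25966719 -0.83141588 -0.61250528] [-0.0431246  -0.03267513  0.00136937] 0.308009965200966 29.99972864985466
[[-1.364e-01  9.907e-01  2.900e-03]
 [ 9.907e-01  1.364e-01  8.000e-04]
 [ 4.000e-04  2.900e-03 -1.000e+00]]
s [211.23896931 192.85220635]
-0.055 19 [-0.00495974  0.0020859  -0.04927117] [-0.00817363 -0.00324048 -0.05384446] [ 0.00038404  0.00486543 -0.04534863]
-0.045 19 [-0.00506091  0.00220907 -0.04015161] [-0.00832744 -0.00556913 -0.04355609] [-0.0015833   0.0063434  -0.03609979]
-0.035 20 [-0.00474337  0.00209096 -0.029773  ] [-0.00840687 -0.00441185 -0.03456762] [ 0.00131492  0.00595256 -0.02518565]
-0.02 16 [-0.00273958  0.00416874 -0.01562568] [-0.01838458 -0.00049568 -0.01978756] [ 0.01422003  0.01038026 -0.01121865]
t [207.71597053 174.83521466]
nut 0
```

View pics/s2.png

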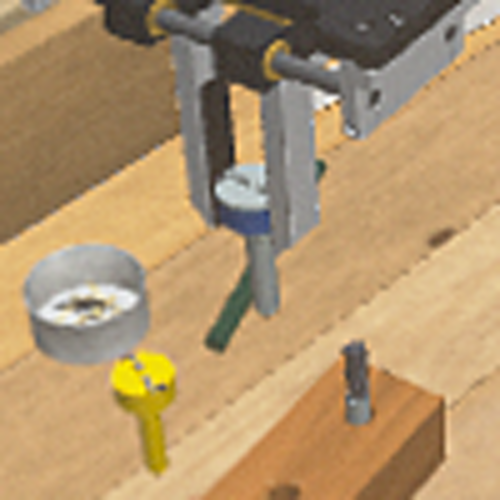

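The picture shows the blue bit held upright between the fingers, shank free below (crop 262,280). The spiral is still in the block. Next I'll move past the holder and measure the nut and the held head in the same wrist frame.

Call:
servo_tool(travel=[[-0.03, -0.05, 0], [-0.03, -0.11, 0], [-0.03, -0.18, 0], [-0.03, -0.25, 0], [-0.03, -0.32, 0], [-0.03, -0.39, 0], [-0.03, -0.46, 0], [-0.03, -0.52, 0]], rotation=[[0, 0, 0], [0, 0, 0], [0, 0, 0], [0, 0, 0], [0, 0, 0], [0, 0, 0], [0, 0, 0], [0, 0, 0]])

```text
clock: 4.87
tcp_pos: [0.4841, -0.0964, 0.2119]
tcp_rot: [-2.064, -2.365, 0.002]
force: [1.0, 0.8, -1.0]
width: 0.304
grasp_force: 30.0
```

Call:
servo_tool(travel=[[0, -0.05, 0], [0, -0.08, 0], [0, -0.08, 0], [0, -0.08, 0], [0, -0.08, 0]], rotation=[[0, 0, 0], [0, 0, 0], [0, 0, 0], [0, 0, 0], [0, 0, 0]])

```text
clock: 5.28
tcp_pos: [0.4847, -0.1412, 0.2124]
tcp_rot: [-2.063, -2.366, -0.0]
force: [0.2, 0.7, -1.0]
width: 0.307
grasp_force: 30.0
```

```bash
python3 - <<'E'
from m import *
o=ctrl.get_obs(); f=grab('wrist'); save('w3.png',f['image']); P=bydepth(f);t=o['tcp_pos']
print(t,o['force'],o['width'])
d=np.hypot(P[...,0]-.486,P[...,1]+.057); m=(d<.03)&(P[...,2]>.108)&(P[...,2]<.12)
q=P[m];print('nut',len(q),q.min(0),q.max(0),np.median(q,0),(q.min(0)+q.max(0))/2);print(ell(f,m,.114))
d=np.hypot(P[...,0]-t[0],P[...,1]-t[1]); m=(d<.02)&(P[...,2]-t[2]>.008)&(P[...,2]-t[2]<.02)
q=P[m];print('head',len(q),q.min(0)-t,q.max(0)-t,np.median(q,0)-t,((q.min(0)+q.max(0))/2)-t);s,c=ell(f,m,np.median(q[:,2]));print(s,c,c[0]-t[:2])
np.savez('w3.npz',P=P,t=t,rot=o['tcp_rot'])
E
```

```text
[ 0.48470882 -0.14124891  0.2123661 ] [ 0.16908343  0.71517021 -1.00550297] 0.3066228916450691
nut 1847 [ 0.46586636 -0.08081575  0.108001  ] [ 0.50699659 -0.03880195  0.11690772] [ 0.4862795  -0.0595929   0.11342002] [ 0.48643147 -0.05980885  0.11245436]
(array([ 252,   80,   50,   53, 1847], dtype=int32), ((0.48650631308555603, -0.059503693133592606), 0.021197715774178505))
head 2547 [-0.01910969 -0.01639103  0.00803289] [0.01685599 0.0142951  0.01999308] [0.00024176 0.00097564 0.01268723] [-0.00112685 -0.00104797  0.01401298]
[ 226  233   70   53 2546] ((0.4844970703125, -0.14010168612003326), 0.019752513617277145) [-0.00021175  0.00114723]
```

View pics/w3.png

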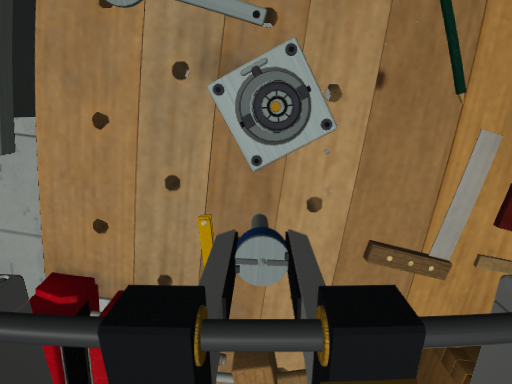

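The wrist picture shows the holder from above at (277,106), with the brass stop visible down the bore. The held head disc is at about (261,260) and the shank behind it at (259,220). I'll refine both centres.

```bash
python3 - <<'E'
from m import *
f=grab('wrist'); o=ctrl.get_obs(); t=o['tcp_pos']; print(t); P=bydepth(f)
im=f['image']; g=cv2.cvtColor(im,cv2.COLOR_RGB2HSV)
# head disc: grey bright pixels in plane
z=P[255:270,245:280,2]; zt=np.median(z); print('head top rel',zt-t[2])
m=np.zeros((384,512),bool); m[225:292,225:297]=True
m&=(g[...,2]>110)&(np.abs(P[...,2]-zt)<.003); m=cv2.morphologyEx(m.astype(np.uint8),cv2.MORPH_OPEN,np.ones((5,5)))
s,c=ell(f,m,zt); print(s,c,np.array(c[0])-t[:2])
p=onplane(f,[[236,260],[287,260],[261.5,260],[261.5,286]],zt)-t; print(p)
q=P[(m>0)]; 
# shank foot
r=(P[...,2]-t[2]<-.03)&(P[...,2]-t[2]>-.06)&(np.hypot(P[...,0]-t[0],P[...,1]-t[1])<.03); q=P[r]; print('shank',len(q),q.mean(0)-t,q.min(0)-t,q.max(0)-t, np.argwhere(r).min(0),np.argwhere(r).max(0))
# mouth
d=np.hypot(P[...,0]-.4865,P[...,1]+.0595); m=(d<.012)&(P[...,2]<.108); s,c=ell(f,m,.114); print('mouth',s,c)
m=(d<.024)&(P[...,2]>.11)&(P[...,2]<.118); print('nut',ell(f,m,.114), np.median(P[m][:,2]))
cn=P[m][:,:2]; e=cv2.findContours(m.astype(np.uint8),cv2.RETR_CCOMP,cv2.CHAIN_APPROX_NONE)
for k in e[0]:
    if len(k)>25: print(len(k),cv2.fitEllipse(onplane(f,k[:,0,:],.114)[:,:2].astype(np.float32)*1000))
E
```

```text
[ 0.48510169 -0.14086851  0.21297442]
head top rel 0.012557518971302972
[236 237  49  23 860] ((0.4838196635246277, -0.1369103342294693), 0.013276816345751286) [-0.00128202  0.00395818]
[[-0.01349285 -0.00223958  0.01255752]
 [ 0.01387781  0.00157048  0.01255752]
 [ 0.00018953 -0.0003154   0.01255752]
 [ 0.00241004 -0.01623497  0.01255752]]
shank 163 [-0.00172478  0.00348801 -0.04045967] [-0.00678988 -0.00063224 -0.05196884] [ 0.00497674  0.0050775  -0.03014738] [213 252] [227 268]
mouth [270  99  15  16 178] ((0.486731618642807, -0.059754546731710434), 0.006165375933051109)
nut (array([ 252,   80,   50,   53, 1772], dtype=int32), ((0.4864945411682129, -0.0594763308763504), 0.02113436535000801)) 0.11356634180691819
151 ((486.3232116699219, -59.947669982910156), (39.757720947265625, 40.32147216796875), 25.159269332885742)
47 ((486.5190124511719, -59.377708435058594), (12.969475746154785, 14.060721397399902), 162.47079467773438)
```

Call:
servo_tool(travel=[[0.0033, 0.04, 0], [0.0033, 0.09, 0], [0.0033, 0.137, 0], [0.0033, 0.137, -0.03], [0.0033, 0.137, -0.057], [0.0033, 0.137, -0.057], [0.0033, 0.137, -0.057], [0.0033, 0.137, -0.057]], rotation=[[0, 0, 0], [0, 0, 0], [0, 0, 0], [0, 0, 0], [0, 0, 0], [0, 0, 0], [0, 0, 0], [0, 0, 0]])

```text
clock: 6.05
tcp_pos: [0.4878, -0.0597, 0.18]
tcp_rot: [2.063, 2.368, 0.001]
force: [0.4, -0.5, -1.2]
width: 0.305
grasp_force: 30.0
```

```bash
python3 - <<'E'
from m import *
o=ctrl.get_obs(); t=o['tcp_pos']; print(t,o['force'],o['moment'])
for n in('scene','wrist'):
    g=grab(n); P=bydepth(g)
    if n=='scene': u,v=proj(g,[.4865,-.0595,.13])[0].astype(int); save('s4.png',cv2.resize(g['image'][v-40:v+40,u-40:u+40],(560,560),interpolation=cv2.INTER_CUBIC)); print(u-40,v-40)
    d=np.hypot(P[...,0]-.4865,P[...,1]+.0595)
    for nm,z0,z1,rr in(('shank',.128,.150,.015),('shank_lo',.122,.135,.015),('nut',.094,.110,.028)):
        m=(d<rr)&(P[...,2]>z0)&(P[...,2]<z1); q=P[m][:,:2]
        if len(q)<6: continue
        # fit circle of known radius from visible side
        r=.006 if 'sh' in nm else .021
        from scipy.optimize import least_squares
        s=least_squares(lambda c:np.hypot(*(q-c).T)-r,[.487,-.0595],loss='soft_l1',f_scale=.0005); print(n,nm,len(q),s.x,np.sqrt(2*s.cost/len(q)))
E
```

```text
[ 0.48783326 -0.05974428  0.1800012 ] [ 0.44141795 -0.53281939 -1.16509333] [-0.04685376 -0.0835511  -0.04583183]
254 116
scene shank 30 [ 0.48671711 -0.06073937] 0.0006408726355515327
scene shank_lo 10 [ 0.48803673 -0.06045854] 0.0007430545423679818
scene nut 94 [ 0.48642908 -0.05896167] 0.001398598854364884
wrist shank 160 [ 0.48754264 -0.06139701] 0.0002128735143836594
wrist shank_lo 38 [ 0.48739137 -0.06142565] 0.00018845420176486795
wrist nut 285 [ 0.48667078 -0.05939985] 0.0012459763917026436
```

View pics/s4.png

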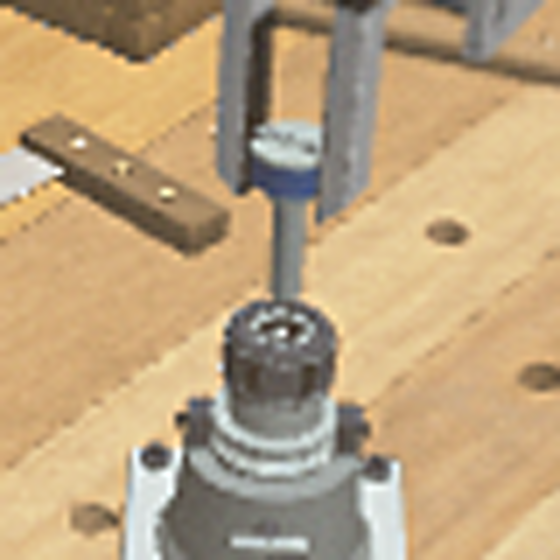

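The picture shows the shank just above the mouth and about 1 px right of the nut axis (crop 287 against 281), which agrees with the fits. I'll correct by (-0.9, +1.8) mm and start descending.

Call:
servo_tool(travel=[[-0.0015, 0.003, 0], [-0.0015, 0.003, 0], [-0.0015, 0.003, -0.008], [-0.0015, 0.003, -0.016], [-0.0015, 0.003, -0.02], [-0.0015, 0.003, -0.024], [-0.0015, 0.003, -0.028], [-0.0015, 0.003, -0.028]], rotation=[[0, 0, 0], [0, 0, 0], [0, 0, 0], [0, 0, 0], [0, 0, 0], [0, 0, 0], [0, 0, 0], [0, 0, 0]])

```text
clock: 6.82
tcp_pos: [0.487, -0.0584, 0.1622]
tcp_rot: [2.065, 2.367, 0.001]
force: [0.6, 0.7, -1.5]
width: 0.306
grasp_force: 30.0
```

```bash
cat > st.py <<'E'
from h import *
F=[];M=[];T=[]
for i in range(3):
    o=ctrl.get_obs();F.append(o['force']);M.append(o['moment']);T.append(o['tcp_pos'])
    ctrl.grab_frame('top')
print(o['clock'],np.mean(T,0).round(4),'F',np.mean(F,0).round(2),'M',np.mean(M,0).round(3),[round(m[2],3) for m in M],o['width'],o['joint_positions'][5])
E
python3 st.py
```

```text
6.9167 [ 0.487  -0.0584  0.1623] F [ 0.94  0.49 -1.09] M [ 0.028 -0.393  0.012] [np.float64(0.034), np.float64(-0.021), np.float64(0.024)] 0.3061806362278931 -0.39812436875698715
```

Call:
servo_tool(travel=[[0, 0, -0.004], [0, 0, -0.008], [0, 0, -0.012], [0, 0, -0.012]], rotation=[[0, 0, 0], [0, 0, 0], [0, 0, 0], [0, 0, 0]])

```text
clock: 7.3
tcp_pos: [0.4865, -0.0583, 0.1548]
tcp_rot: [2.065, 2.368, 0.0]
force: [2.8, 0.4, -2.0]
width: 0.302
grasp_force: 30.0
```

```bash
python3 st.py
```

```text
7.4 [ 0.4865 -0.0583  0.1547] F [ 2.1   0.01 -2.86] M [-0.044 -0.558 -0.019] [np.float64(-0.007), np.float64(-0.047), np.float64(-0.002)] 0.3064143501316487 -0.39814594898975836
```

Call:
servo_tool(travel=[[0.001, 0, -0.003], [0.001, 0, -0.006], [0.001, 0, -0.009], [0.001, 0, -0.012]], rotation=[[0, 0, 0], [0, 0, 0], [0, 0, 0], [0, 0, 0]])

```text
clock: 7.78
tcp_pos: [0.487, -0.0584, 0.1482]
tcp_rot: [2.064, 2.368, -0.0]
force: [-0.6, 0.0, 2.4]
width: 0.306
grasp_force: 30.0
```

```bash
python3 st.py
```

```text
7.8833 [ 0.4869 -0.0583  0.1478] F [ 0.83 -0.4  -0.94] M [-0.027 -0.323  0.011] [np.float64(-0.0), np.float64(0.02), np.float64(0.014)] 0.3036463523737227 -0.39782188030189103
```

Call:
servo_tool(travel=[[0.0005, 0, -0.003], [0.0005, 0, -0.006], [0.0005, 0, -0.009], [0.0005, 0, -0.012], [0.0005, 0, -0.012]], rotation=[[0, 0, 0], [0, 0, 0], [0, 0, 0], [0, 0, 0], [0, 0, 0]])

```text
clock: 8.35
tcp_pos: [0.4872, -0.0583, 0.1403]
tcp_rot: [-2.065, -2.368, 0.0]
force: [1.4, 0.2, -1.9]
width: 0.305
grasp_force: 30.0
```

Call:
servo_tool(travel=[[0, 0, -0.002], [0, 0, -0.004], [0, 0, -0.006], [0, 0, -0.006]], rotation=[[0, 0, 0], [0, 0, 0], [0, 0, 0], [0, 0, 0]])

```text
clock: 8.68
tcp_pos: [0.4872, -0.0583, 0.1369]
tcp_rot: [-2.064, -2.368, 0.0]
force: [0.9, -0.5, -1.6]
width: 0.309
grasp_force: 30.0
```

```bash
python3 st.py
```

```text
8.7833 [ 0.4872 -0.0583  0.1369] F [ 0.39 -0.29 -1.66] M [-0.028 -0.211 -0.029] [np.float64(-0.051), np.float64(-0.001), np.float64(-0.035)] 0.30513052075621566 -0.3976715839994029
```

Call:
servo_tool(travel=[[0, 0, -0.001], [0, 0, -0.002], [0, 0, -0.003]], rotation=[[0, 0, 0], [0, 0, 0], [0, 0, 0]])

```text
clock: 9.08
tcp_pos: [0.4874, -0.0584, 0.1357]
tcp_rot: [2.065, 2.368, 0.0]
force: [-0.2, 0.5, 2.4]
width: 0.305
grasp_force: 30.0
```

Call:
servo_tool(travel=[[0, 0, -0.001], [0, 0, -0.002]], rotation=[[0, 0, 0], [0, 0, 0]])

```text
clock: 9.25
tcp_pos: [0.4875, -0.0585, 0.1355]
tcp_rot: [2.064, 2.367, 0.0]
force: [-3.3, 1.0, 12.3]
width: 0.31
grasp_force: 30.0
```

Call:
servo_tool(travel=[[0, 0, -0.001], [0, 0, -0.002]], rotation=[[0, 0, 0], [0, 0, 0]])

```text
clock: 9.42
tcp_pos: [0.4876, -0.0586, 0.1354]
tcp_rot: [2.063, 2.367, 0.0]
force: [-3.4, 1.0, 18.8]
width: 0.305
grasp_force: 30.0
```

```bash
python3 st.py
```

```text
9.5167 [ 0.4877 -0.0587  0.1354] F [-3.51  0.7  16.56] M [ 0.009  0.773 -0.009] [np.float64(-0.038), np.float64(0.037), np.float64(-0.026)] 0.3034527308307045 -0.39765807879855464
```

Call:
servo_tool(travel=[[0, 0, -0.0006], [0, 0, -0.0006]], rotation=[[0, 0, 0], [0, 0, 0]])

```text
clock: 9.73
tcp_pos: [0.4877, -0.0587, 0.1354]
tcp_rot: [2.063, 2.367, 0.001]
force: [-3.5, 0.6, 17.4]
width: 0.309
grasp_force: 30.0
```

```bash
python3 - <<'E'
from m import *
o=ctrl.get_obs(); t=o['tcp_pos']; print(t,o['force'])
f=grab('wrist');P=bydepth(f); d=np.hypot(P[...,0]-t[0],P[...,1]-t[1]); m=d<.009; print('head top',np.median(P[m][:,2]),np.median(P[m][:,2])-t[2])
m=(np.hypot(P[...,0]-.4865,P[...,1]+.0595)<.022)&(P[...,2]>.108)&(P[...,2]<.12); print('nut',m.sum(),np.median(P[m][:,2]) if m.any() else 0)
g=grab('scene');P=bydepth(g); u,v=proj(g,[.4865,-.0595,.13])[0].astype(int); save('s5.png',cv2.resize(g['image'][v-40:v+40,u-40:u+40],(560,560),interpolation=cv2.INTER_CUBIC))
m=(np.hypot(P[...,0]-t[0],P[...,1]-t[1])<.012)&(P[...,2]>.13); print('scene head top',np.percentile(P[m][:,2],[25,50,75]))
E
```

```text
[ 0.48767313 -0.05871566  0.1353558 ] [-3.52312648  0.57572888 17.36778075]
head top 0.14814546738725484 0.012789668368567458
nut 1367 0.11335333450852547
scene head top [0.14711777 0.14801049 0.14857032]
```

View pics/s5.png

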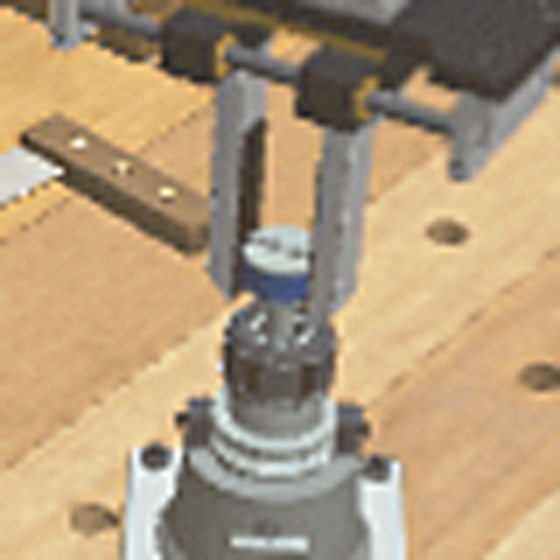

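The picture shows the bit down in the collet, blue head just over the nut (crop 278,265). Head top is at 0.148, so its underside is about 19 mm over the nut with 17 N of push against a hard stop and no slip in the grip: it's seated. I'll ease the push off and open.

Call:
servo_tool(travel=[[0, 0, 0.0015], [0, 0, 0.003], [0, 0, 0.003]], rotation=[[0, 0, 0], [0, 0, 0], [0, 0, 0]])

```text
clock: 10.08
tcp_pos: [0.4875, -0.0585, 0.1355]
tcp_rot: [2.064, 2.367, 0.0]
force: [-1.7, 0.4, 8.4]
width: 0.306
grasp_force: 30.0
```

Call:
servo_tool(travel=[[0, 0, 0], [0, 0, 0], [0, 0, 0], [0, 0, 0], [0, 0, 0], [0, 0, 0]], rotation=[[0, 0, 0], [0, 0, 0], [0, 0, 0], [0, 0, 0], [0, 0, 0], [0, 0, 0]], fingers=60)

```text
clock: 10.58
tcp_pos: [0.4873, -0.0583, 0.1343]
tcp_rot: [-2.064, -2.368, 0.0]
force: [0.3, -0.2, 0.2]
width: 0.636
grasp_force: 0.0
```

```bash
python3 st.py; python3 - <<'E'
from m import *
from scipy.optimize import least_squares
o=ctrl.get_obs(); t=o['tcp_pos']
f=grab('wrist');P=bydepth(f); d=np.hypot(P[...,0]-.487,P[...,1]+.059); m=(d<.02)&(P[...,2]>.143)&(P[...,2]<.150); print('head',np.median(P[m][:,2]),ell(f,m,.148))
g=grab('scene')
for n,f in(('w',f),('s',g)):
    P=bydepth(f);d=np.hypot(P[...,0]-.487,P[...,1]+.059)
    for nm,z0,z1,r in(('nut',.092,.112,.021),('head',.134,.146,.015)):
        m=(d<r+.006)&(P[...,2]>z0)&(P[...,2]<z1);q=P[m][:,:2]
        if len(q)>8:
            s=least_squares(lambda c:np.hypot(*(q-c).T)-r,[.487,-.0595],loss='soft_l1',f_scale=.0005); print(n,nm,len(q),s.x)
E
```

```text
10.6833 [ 0.4873 -0.0583  0.1343] F [0.34 0.09 0.46] M [-0.063 -0.108  0.002] [np.float64(0.001), np.float64(0.024), np.float64(-0.018)] 0.6376290400399756 -0.3976475563671959
head 0.14829361086597825 (array([ 235,  233,   55,   55, 2307], dtype=int32), ((0.48769882321357727, -0.058531083166599274), 0.0164631400257349))
w nut 796 [ 0.48669213 -0.05983452]
w head 378 [ 0.4878966  -0.05961415]
s nut 120 [ 0.48653485 -0.05911665]
s head 41 [ 0.4884008 -0.0595803]
```

Call:
servo_tool(travel=[[-0.0012, -0.002, 0], [-0.0012, -0.002, -0.02], [-0.0012, -0.002, -0.04], [-0.0012, -0.002, -0.055], [-0.0012, -0.002, -0.065], [-0.0012, -0.002, -0.065]], rotation=[[0, 0, 0], [0, 0, 0], [0, 0, 0], [0, 0, 0], [0, 0, 0], [0, 0, 0]])

```text
clock: 11.33
tcp_pos: [0.4857, -0.0594, 0.0943]
tcp_rot: [-2.063, -2.366, 0.002]
force: [-1.0, 0.5, 0.1]
width: 0.638
grasp_force: 0.0
```

Call:
servo_tool(travel=[[0, 0, 0], [0, 0, 0], [0, 0, 0], [0, 0, 0], [0, 0, 0], [0, 0, 0]], rotation=[[0, 0, 0], [0, 0, 0], [0, 0, 0], [0, 0, 0], [0, 0, 0], [0, 0, 0]], fingers=35)

```text
clock: 11.83
tcp_pos: [0.4862, -0.0598, 0.096]
tcp_rot: [2.064, 2.369, -0.001]
force: [-3.1, -1.9, 4.6]
width: 0.437
grasp_force: 30.0
```

```bash
python3 st.py
```

```text
11.9333 [ 0.4862 -0.0598  0.096 ] F [-3.41 -1.64  5.45] M [-0.242  0.572  0.186] [np.float64(0.206), np.float64(0.166), np.float64(0.186)] 0.43931664334721915 -0.4006020271525011
```

Call:
servo_tool(travel=[[0, 0, 0], [0, 0, 0], [0, 0, 0], [0, 0, 0], [0, 0, 0], [0, 0, 0]], rotation=[[0, 0, -0.1], [0, 0, -0.2], [0, 0, -0.3], [0, 0, -0.4], [0, 0, -0.45], [0, 0, -0.5]])

```text
clock: 12.48
tcp_pos: [0.4858, -0.0598, 0.0959]
tcp_rot: [-2.488, -1.918, 0.002]
force: [-4.3, -1.7, 6.7]
width: 0.437
grasp_force: 30.0
```

```bash
python3 st.py; python3 -c "
from h import *;o=ctrl.get_obs();print(o['tau'][5],o['moment'])"
```

```text
12.5833 [ 0.4858 -0.0598  0.0959] F [-4.37 -1.5   6.02] M [-0.274  0.768  0.07 ] [np.float64(0.226), np.float64(0.041), np.float64(-0.057)] 0.43716498686361 -0.006671188504986597
-0.04983949474990368 [-0.32683065  0.77912383 -0.11601965]
```

Call:
servo_tool(travel=[[-0.0005, -0.0002, 0.0008], [-0.001, -0.0004, 0.0015], [-0.001, -0.0004, 0.0015], [-0.001, -0.0004, 0.0015]], rotation=[[0, 0, -0.05], [0, 0, -0.1], [0, 0, -0.15], [0, 0, -0.2]])

```text
clock: 12.97
tcp_pos: [0.4856, -0.0597, 0.096]
tcp_rot: [-2.631, -1.716, 0.001]
force: [-2.1, -1.2, -0.3]
width: 0.439
grasp_force: 30.0
```

```bash
cat > r.py <<'E'
from h import *
o=ctrl.get_obs(); print(o['clock'],o['force'].round(1),'Mz',o['moment'].round(3),'j6',o['joint_positions'][5].round(4),'tau6',o['tau'][5].round(3),'yaw',np.degrees(np.arctan2(*R.from_rotvec(o['tcp_rot']).as_matrix()[[1,0],1])).round(2))
E
python3 r.py
```

```text
12.9667 [-2.1 -1.2 -0.3] Mz [-0.138  0.295  0.28 ] j6 0.1502 tau6 -0.149 yaw -23.76
```

Call:
servo_tool(travel=[[0, 0, 0], [0, 0, 0]], rotation=[[0, 0, -0.05], [0, 0, -0.1]])

```text
clock: 13.13
tcp_pos: [0.4855, -0.0597, 0.096]
tcp_rot: [-2.696, -1.612, 0.001]
force: [-1.8, -0.5, 0.4]
width: 0.434
grasp_force: 30.0
```

```bash
python3 r.py
```

```text
13.1333 [-1.8 -0.5  0.4] Mz [-0.162  0.344  0.26 ] j6 0.2288 tau6 -0.148 yaw -28.26
```

Call:
servo_tool(travel=[[0, 0, 0], [0, 0, 0]], rotation=[[0, 0, -0.05], [0, 0, -0.1]])

```text
clock: 13.3
tcp_pos: [0.4854, -0.0596, 0.096]
tcp_rot: [-2.757, -1.504, 0.002]
force: [-3.2, -0.3, 0.1]
width: 0.437
grasp_force: 30.0
```

```bash
python3 r.py
```

```text
13.3 [-3.2 -0.3  0.1] Mz [-0.132  0.397  0.183] j6 0.3073 tau6 -0.142 yaw -32.76
```

Call:
servo_tool(travel=[[0, 0, 0], [0, 0, 0]], rotation=[[0, 0, -0.05], [0, 0, -0.1]])

```text
clock: 13.47
tcp_pos: [0.4854, -0.0596, 0.096]
tcp_rot: [-2.814, -1.395, 0.002]
force: [-2.8, -0.6, 0.5]
width: 0.437
grasp_force: 30.0
```

```bash
python3 r.py
```

```text
13.4667 [-2.8 -0.6  0.5] Mz [-0.038  0.358  0.251] j6 0.3859 tau6 -0.131 yaw -37.26
```

Call:
servo_tool(travel=[[0, 0, 0], [0, 0, 0]], rotation=[[0, 0, -0.05], [0, 0, -0.1]])

```text
clock: 13.63
tcp_pos: [0.4853, -0.0595, 0.096]
tcp_rot: [-2.866, -1.283, 0.002]
force: [-2.6, -0.7, 1.2]
width: 0.441
grasp_force: 30.0
```

```bash
python3 r.py
```

```text
13.6333 [-2.6 -0.7  1.2] Mz [-0.03   0.397  0.314] j6 0.4643 tau6 -0.095 yaw -41.76
```

Call:
servo_tool(travel=[[0, 0, 0]], rotation=[[0, 0, -0.05]])

```text
clock: 13.72
tcp_pos: [0.4853, -0.0595, 0.096]
tcp_rot: [-2.891, -1.227, 0.002]
force: [-3.1, -0.4, 1.3]
width: 0.44
grasp_force: 30.0
```

```bash
python3 r.py
```

```text
13.7167 [-3.1 -0.4  1.3] Mz [-0.031  0.441  0.315] j6 0.5036 tau6 -0.066 yaw -44.0
```

Call:
servo_tool(travel=[[0, 0, 0]], rotation=[[0, 0, -0.05]])

```text
clock: 13.8
tcp_pos: [0.4852, -0.0595, 0.096]
tcp_rot: [-2.914, -1.17, 0.002]
force: [-1.3, 0.4, 0.5]
width: 0.44
grasp_force: 30.0
```

```bash
python3 r.py
```

```text
13.8 [-1.3  0.4  0.5] Mz [-0.02   0.34   0.364] j6 0.5427 tau6 -0.035 yaw -46.25
```

Call:
servo_tool(travel=[[0, 0, 0], [0, 0, 0]], rotation=[[0, 0, -0.05], [0, 0, -0.1]])

```text
clock: 13.97
tcp_pos: [0.4852, -0.0594, 0.096]
tcp_rot: [-2.958, -1.055, 0.002]
force: [-2.0, 0.3, 0.4]
width: 0.438
grasp_force: 30.0
```

```bash
python3 r.py
```

```text
13.9667 [-2.   0.3  0.4] Mz [-0.006  0.457  0.405] j6 0.6211 tau6 0.032 yaw -50.74
```

Call:
servo_tool(travel=[[0, 0, 0]], rotation=[[0, 0, -0.05]])

```text
clock: 14.05
tcp_pos: [0.4852, -0.0594, 0.096]
tcp_rot: [-2.978, -0.997, 0.002]
force: [-2.4, -0.1, 1.3]
width: 0.438
grasp_force: 30.0
```

```bash
python3 r.py
```

```text
14.05 [-2.4 -0.1  1.3] Mz [0.023 0.398 0.469] j6 0.6603 tau6 0.067 yaw -52.98
```

Call:
servo_tool(travel=[[0, 0, 0], [0, 0, 0]], rotation=[[0, 0, 0], [0, 0, 0]])

```text
clock: 14.22
tcp_pos: [0.4852, -0.0594, 0.096]
tcp_rot: [-2.977, -0.999, 0.002]
force: [-3.3, 0.5, 0.5]
width: 0.437
grasp_force: 30.0
```

```bash
python3 r.py
```

```text
14.2167 [-3.3  0.5  0.5] Mz [0.026 0.51  0.12 ] j6 0.6584 tau6 0.13 yaw -52.89
```

The rise is about 0.22 N m over slack, so it's finger-tight. Release and lift clear.

Call:
servo_tool(travel=[[0, 0, 0], [0, 0, 0], [0, 0, 0], [0, 0, 0], [0, 0, 0], [0, 0, 0]], rotation=[[0, 0, 0], [0, 0, 0], [0, 0, 0], [0, 0, 0], [0, 0, 0], [0, 0, 0]], fingers=60)

```text
clock: 14.72
tcp_pos: [0.4864, -0.0599, 0.0965]
tcp_rot: [2.978, 0.999, 0.001]
force: [-0.6, -0.9, 0.3]
width: 0.641
grasp_force: 0.0
```

Call:
servo_tool(travel=[[0, 0, 0.02], [0, 0, 0.05], [0, 0, 0.09], [0, 0, 0.13], [0, 0, 0.17], [0, 0, 0.2], [0, 0, 0.2], [0, 0, 0.2]], rotation=[[0, 0, 0], [0, 0, 0], [0, 0, 0], [0, 0, 0], [0, 0, 0], [0, 0, 0], [0, 0, 0], [0, 0, 0]])

```text
clock: 15.38
tcp_pos: [0.4866, -0.0599, 0.217]
tcp_rot: [2.977, 0.998, 0.003]
force: [-0.2, -0.5, -0.1]
width: 0.636
grasp_force: 0.0
```

```bash
python3 r.py; python3 - <<'E'
from m import *
a=grab('scene');b=grab('top');w=grab('wrist');save('end.png',cv2.resize(a['image'][130:300,150:350],(800,680))[:600])
for n,f in(('s',a),('t',b),('w',w)):
    P=bydepth(f);d=np.hypot(P[...,0]-.487,P[...,1]+.059); m=(d<.013)&(P[...,2]>.143)&(P[...,2]<.153); print(n,m.sum(),np.median(P[m],0) if m.any() else 0)
    m=(d<.017)&(P[...,2]>.145)&(P[...,2]<.152)
    if m.sum()>20: print(ell(f,m,.148))
E
```

```text
15.3833 [-0.2 -0.5 -0.1] Mz [0.026 0.    0.04 ] j6 0.6591 tau6 0.001 yaw -52.92
s 47 [ 0.48651088 -0.05880445  0.1482805 ]
(array([289, 148,  12,   8,  75], dtype=int32), ((0.48767176270484924, -0.05631217360496521), 0.01712805964052677))
t 0 0
w 828 [ 0.48700256 -0.05886934  0.14822171]
(array([ 243,  192,   39,   39, 1133], dtype=int32), ((0.4874987006187439, -0.05977450683712959), 0.01604241132736206))
```

View pics/end.png

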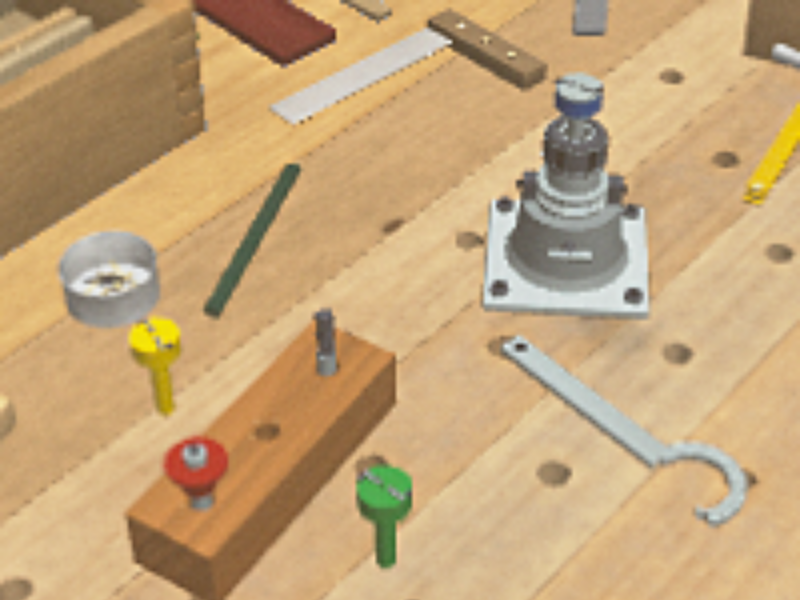

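The final view shows the bit upright in the collet (578,95), with head height unchanged at 0.148. The red and spiral bits are still in the block and the spanner is where it was.

```bash
python3 -c "
from workcell import ctrl; print(ctrl.finish_job())"
```

```text
the job is handed in; nothing more can be done
None
```

The job is handed in; no verdict came back. The blue-headed bit stands on the length stop after a push of about 17 N, and the nut is turned to about 0.22 N m over slack. The other two bits and the spanner were left untouched.

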